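# Close and clamp the vacuum trap

### The job

Lift the flanged cover straight off the pile of plates without dragging the plates under it, and set it gently and level on the mouth of the glass vacuum trap, turning it lightly until the teeth under it drop between the keys in the mouth and the two flanges meet. Then, without forcing it, swing both hinged halves of the clamp ring fully shut around the flanges and push the yellow latch lever over and fully down, so that it hooks the other half and the ring stays latched. Let go of everything, and leave the plates, the amber bottle and the tip rack where they are.

Things in the scene. Friction and masses are not known exactly. Their poses are not given: they have to be found in the camera images.
- cover_grip (a point): Cover, about 320 g (varies): steel flange disc, diameter 84, 7 thick, with an upright round blue filter housing (diameter 32, 50 tall, white band) on top; starts standing on its spigot on top of the pile. This point, where to grip from above, is on its axis in the housing: 28 above the flange's top, 22 below the housing's top, 35 above cover_seat, 45 above the spigot's underside.
- cover_seat (a point): Centre of the underside of the cover's flange; z up along its axis. Below it a spigot, 10 deep: a core of diameter 46 with four equal teeth out to diameter 60 (lowest 3 deep: 56), centred on this frame's +x, +y, -x and -y, each about 50 degrees wide, gaps of about 40 between them. When the cover is seated this point lies at vessel_mouth.
- vessel_mouth (a point): Centre of the upper face of the steel flange (diameter 84, bore 64) of a glass vacuum trap fixed on the table; 115 above the table. z up; x points from the clamp's front (ears and latch, roughly towards the robot) to its hinge at the back; y to the left.
- clamp_hinge (a point): Upright hinge pin of both clamp halves, 52 behind (+x of) vessel_mouth, at the flange's height. In the trap's bore are four small brass keys, 90 degrees apart, 6 wide, from diameter 51 outward, their tops 4 below the flange's face. How they are clocked differs each time and is not given: a cover whose teeth land on them stands 6 proud and drops when turned to within about 10 degrees of right.
- half_left (a joint): Left (+y) half of the aluminium clamp ring, C-section, from 10 below to 14 above vessel_mouth, outer radius 50, with a red post; its front ear carries the latch. rad: 0 shut against its stop, 1.1 wide open (swung to +y about clamp_hinge). Starts 0.5 to 0.9. Stiff: stays where left, about 3 N at the post moves it. Its lips pass 2 over a seated cover's flange and strike one that is not seated.
- half_right (a joint): Right (-y) half, the mirror image with a blue post, swings to -y when open; same values, start and stiffness. Its front ear (an upright plate 22 long radially, 6 thick) is what the latch hooks; shut, it is 58 in front of vessel_mouth, its outer face 12 to the right of the trap's x axis.
- half_left_post (a point): On the axis of the left half's red post (diameter 12, rising 45 above the ring): 31 above the ring's top face, 14 below the post's top, 45 above vessel_mouth's height. Shut, it lies 9 in front (-x) and 54 left (+y) of vessel_mouth. To swing the half, pinch or push the post along an arc about clamp_hinge.
- half_right_post (a point): The same on the blue post of the right half; shut: 9 in front (-x) and 54 right (-y) of vessel_mouth.
- latch (a joint): Yellow latch lever on the left half's ear: flat bar 12 wide, 6 thick, reaching 54 from its pivot. It folds in the upright plane across the ring's front. rad: 0 fully down (latched, level across both ears, pointing to the trap's -y), 1.57 upright. Starts 1.0 to 1.4. Stiff: stays where left, about 5 N at the tip moves it.
- latch_pivot (a point): Pivot of the latch lever; with the left half shut it lies 58 in front (-x) and 9 left (+y) of vessel_mouth and 19 above it. The pivot axis is level, along the trap's x when shut.
- latch_tip (a point): Point in the middle of the latch lever 52 from its pivot, 2 from its free end.
- plate_mid: Dark steel-coloured plate 110 x 85 x 8 on which the cover stands; origin at the centre of its underside.
- plate_low: Bright aluminium plate 110 x 85 x 8 beneath it, offset, lying on a white tray (200 x 140 x 6); origin at the centre of its underside.
- reagent: Amber glass bottle, diameter 56, 120 tall; origin at the centre of its underside. A bystander.
- tip_rack: Grey and yellow pipette-tip rack 100 x 70 x 57; origin at the centre of its underside. A bystander.
- latch_prong (a point): Foot of the prong under the lever, 27 along it and 12 below its middle. As the lever comes down it drops behind the right ear's outer face and draws it in a little; if that ear stands more than about 5 open, the prong lands on it and the lever will not go down.
Mind the look-alikes: they are no part of the job. What is shaped like the part that bears cover_grip but green or pink is not meant.

How it is judged (in metres and radians):
On the way, in this order (a step that is already met when the one before it is completed fails the run):
1. the cover sits level on the trap's mouth, flanges together (horizontal distance between cover_seat and vessel_mouth below 0.004 m and z of cover_seat in the frame of vessel_mouth below 0.0025 m and angle between cover_seat's own z axis and vertical below 0.04 rad), for 0.2 s.
2. both clamp halves are swung shut around the flanges, the latch not yet down (value of joint each of half_left, half_right below 0.1 rad and value of joint latch above 0.15 rad), for 0.1 s.
3. the latch lever is fully down (value of joint latch below 0.1 rad), for 0.2 s.
At the end, for the whole second after the job is handed in: The cover sits level on the trap (within 4 mm of centre, its flange within 2.5 mm of the trap's flange, tilt under 0.04 rad), both clamp halves are within 0.05 rad of shut and the latch lever within 0.1 rad of fully down (all of step 1 and z of cover_seat in the frame of vessel_mouth above -0.0025 m and value of joint each of half_left, half_right below 0.05 rad and value of joint latch below 0.1 rad); the robot touches nothing.
It fails at once if a plate of the pile is dragged more than 15 mm (distance of any of plate_mid, plate_low from where it was at the start of the episode above 0.015 m).
It fails at once if the bottle or the tip rack is moved more than 20 mm or the bottle is tipped (distance of any of reagent, tip_rack from where it was at the start of the episode above 0.02 m or angle between reagent's own z axis and vertical above 0.3 rad).
It fails at once if the cover is slammed or dropped onto the trap, or the clamp is forced against a cover that is not home (more than 60 N) (contact force between cover and vessel above 60 N).
It also fails if it takes over 72 s, if anything falls off the work surface, if the arm or the gripper's body presses on something with over 40 N, if the wrist force passes 120 N, or if a joint passes its speed limit or range.

### The arm

A 6-joint arm with a two-finger parallel gripper is mounted at the origin on the work surface. World frame = base frame: x ahead of the robot, y to its left, z up, the work surface at z = 0. Lengths are in mm, angles in rad, forces in N, time in s.
With the tool pointing down it reaches from about 300 to 875 mm from the base axis. Payload 6.4 kg.
Tool frame: the origin (TCP) lies at the very end of the fingers, on their centre line; the grasp point (between the pads) lies 19 mm behind it; z points along the fingers, y is the line along which they close (so a half turn about z gives the same grasp; the last joint's range is limited). The gripper opens to 88 mm and grips with 3 to 60 N. Pads are 18 mm wide; open, the fingers measure 123 mm over their backs; the gripper's body (75 mm by 187 mm) begins 45 mm behind the grasp point.
Start: joints at [1.1, 0.181, 1.607, -0, 1.354, -0.206], TCP at [150.474, 554.976, 238.714] pointing down, gripper open.
Joint ranges: [-2.99, 2.99], [-0.89, 2.07], [0.3, 2.58], [-1.14, 4.28], [0, 2.63], [-3.12, 3.12]. Speed limits (rad/s): [2.57, 2.57, 3.01, 3.14, 3.14, 3.14].

### API

Orientations are given as a unit quaternion [x, y, z, w].
In Python, from bench import r gives the robot as it stands. The module is installed in compiled form; this text tells all that it offers.
- The arm moves only by the shell command python3 -m inch 'ROWS' [OPENING]. ROWS is a JSON object of lists of equal length, an entry for each row: "dp": the shift along the tool's x, y, z in cm, a list of three; "dr": the turn, a rotation vector about the tool's x, y, z in rad, a list of three. A call has exactly 5 rows; each row shifts and turns the commanded pose from where the row before left it, along the tool's axes as they then stand; what a row does not reach is not made up. A row lasts 1/12 s, in which the tool goes at most 41.7 mm and 7.16 degrees, less where a joint would pass 70% of its speed; a pose out of reach is approached as far as the arm can. A call is refused whole if a number of a shift passes 4.17 or a number of a turn 0.125, either way. A call with a gripper value outside its range is refused whole. OPENING is the closure, from -1 (fully open) to 1 (shut), set as the call begins (- or left out, the last holds). The fingers move at their own pace and stop on an object; the grip force is fixed at half the most. Time passes only in rows, so rows that do not move let the fingers close, or fill a call up. It gives the time, the measured TCP pose, the force, the opening and the grip force at its end, in the units of the state.
- r.read_state(): the state, without advancing time (a new reading comes with each control period).
- r.get_image(name): name is "scene" or "top"; returns the picture (480x640x3 uint8, red, green, blue); there is no depth.
- r.get_calibration(name): a dict with "mtx" (3x3 intrinsics, pixels), "k1" (the pictures are not rectified: a ray, as slopes to the right and down, at radius r is drawn at 1 + k1 r^2 times it, then the intrinsics apply), "position" and "orientation" of the camera in the world. Camera axes: x right, y up, looking along -z (the intrinsics and any distortion apply to the point x, -y, -z); pixel columns grow to the right and rows downward; lengths in mm; the calibration is good to about 2 mm. A picture is of the moment at which its call begins. get_calibration takes no time and is no camera call.
- r.finish_job(): hands the job in; it is judged then, once.
The state is a dict: "time_s": time; "q": joint angles; "dq": joint speeds; "tau": joint torques, N m; "eef_pos": TCP position; "tool_rot": TCP orientation; "wrist_force": force on the tool from outside, world axes, zero at the start; "moment": the same for the moment, N m; "opening": finger opening in mm; "gripper_force": force on a finger pad.
Only numpy, scipy, OpenCV 4.12 (cv2) and the standard library are available. Lean on these libraries where they do the work, as an engineer would, in place of code of your own. Each camera call takes 0.05 s, during which the arm holds its last target. There are 200 camera calls.

## Working session

There is one attempt and no reset: what is moved stays moved. The work goes in short steps, Python scripts to look and compute and a shell command to move; the robot and the scene stay as the last step left them, time stands still between calls to the robot, and variables do not carry over. Pictures are saved under pics/ and viewed, at most 10 in all, crops included, and the job is handed in when it is done.

```bash
mkdir -p pics
cat > h.py <<'E'
import numpy as np, cv2
from bench import r
from scipy.spatial.transform import Rotation as R
def cal(n):
    c=r.get_calibration(n); return np.array(c['mtx'],float),float(c['k1']),np.array(c['position'],float),R.from_quat(c['orientation']).as_matrix()
def ray(n,u,v):
    K,k,p,M=cal(n); d=np.linalg.inv(K)@[u,v,1]; rd=np.hypot(d[0],d[1]); x=rd
    for _ in range(30): x=rd/(1+k*x*x)
    s=x/rd if rd>0 else 1
    return p,M@np.array([d[0]*s,-d[1]*s,-1])
def atz(n,u,v,z):
    p,d=ray(n,u,v); return p+d*(z-p[2])/d[2]
def proj(n,P):
    K,k,p,M=cal(n); q=M.T@(np.array(P,float)-p); a=np.array([q[0],-q[1]])/-q[2]; a=a*(1+k*a@a)
    return (K@[a[0],a[1],1])[:2]
def snap(n,f):
    im=r.get_image(n); cv2.imwrite('pics/'+f,im[:,:,::-1]); return im
E
python3 - <<'E'
from h import *
print(r.read_state())
for n in('scene','top'):
    snap(n,n+'0.png'); print(r.get_calibration(n))
E
```

```text
{'time_s': 0.0, 'q': array([ 1.09967782e+00,  1.81554034e-01,  1.60800528e+00, -5.58142752e-06,
        1.35378285e+00, -2.06295453e-01]), 'dq': array([-0.00148412,  0.00065632, -0.00118561,  0.00072876, -0.00118889,
        0.00118016]), 'tau': array([-2.54772394e-04, -4.33865011e+01, -3.41850972e+01,  7.01815775e-02,
        3.83548101e-02, -1.49133389e-04]), 'eef_pos': array([150.23400695, 554.47299233, 237.80414413]), 'tool_rot': array([ 1.32024294e-01,  9.91246095e-01, -8.25964726e-04, -2.88084247e-04]), 'wrist_force': array([ 0.20419994, -1.18626935,  0.01387901]), 'moment': array([-0.03611043,  0.0079066 ,  0.01912865]), 'gripper_force': 0.0, 'opening': 88.30480474341705}
{'mtx': array([[483.19126372,   0.        , 315.57968105],
       [  0.        , 483.19126372, 240.20957019],
       [  0.        ,   0.        ,   1.        ]]), 'k1': -0.09064341512858261, 'position': array([1284.89773366,  425.86239133,  658.8243547 ]), 'orientation': array([0.24173066, 0.4008009 , 0.76291517, 0.44596567])}
{'mtx': array([[493.20735957,   0.        , 316.91766131],
       [  0.        , 493.20735957, 239.96546355],
       [  0.        ,   0.        ,   1.        ]]), 'k1': -0.04362069578323168, 'position': array([ 402.75675102,   30.12705603, 1070.410258  ]), 'orientation': array([ 0.08134984, -0.07315974, -0.66230879,  0.74119965])}
```

View pics/scene0.png

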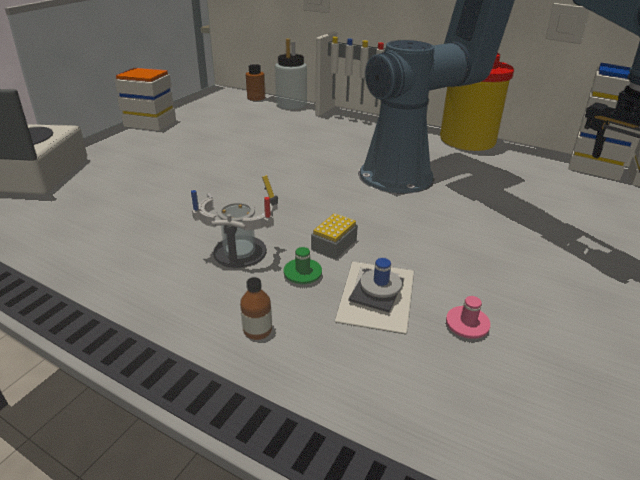

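View pics/top0.png

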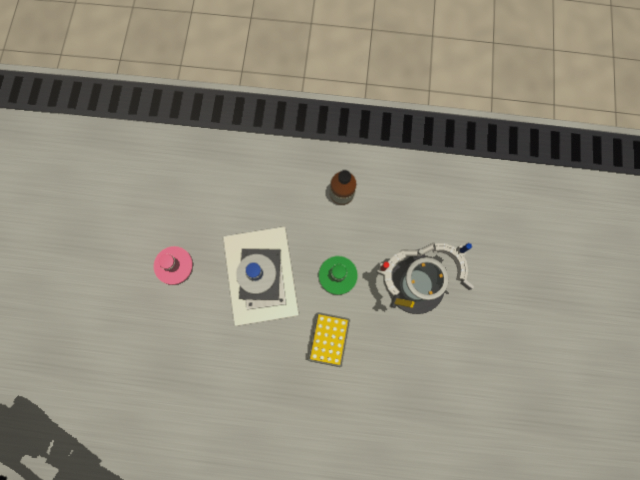

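Candidates for the cover: blue housing on steel flange on the plates (253,271 top); green look-alike (338,271); pink look-alike (171,264). I choose the blue one; now a close crop of it and of the trap.

Run:
```python
from h import *
a=cv2.imread('pics/top0.png'); 
A=cv2.resize(a[235:315,215:295],(400,400),interpolation=3); B=cv2.resize(a[230:320,370:480],(489,400),interpolation=3)
s=cv2.imread('pics/scene0.png'); C=cv2.resize(s[170:270,180:290],(330,300)[:2],interpolation=3); 
B=cv2.resize(a[230:310,375:475],(400,320),interpolation=3); A=cv2.resize(a[235:315,215:295],(320,320),interpolation=3)
C=cv2.resize(s[172:272,185:285],(280,280),interpolation=3)
D=cv2.resize(s[250:320,335:421],(344,280),interpolation=3)
im=np.zeros((600,720,3),np.uint8); im[:320,:320]=A; im[:320,320:720]=B; im[320:,:280]=C; im[320:,280:624]=D
cv2.imwrite('pics/c1.png',im)
print(atz('top',253,271,89),atz('top',426,278,115),atz('top',386,266,174),atz('top',467,247,174),atz('top',344,176,120),atz('top',329,340,57))
```

```text
[542.15555362 174.57314193  89.        ] [ 562.57740348 -167.25025276  115.        ] [566.76257913 -80.09980951 174.        ] [ 619.3475029  -227.64141073  174.        ] [751.98277416  13.36082635 120.        ] [424.48797578   7.33542575  57.        ]
```

View pics/c1.png

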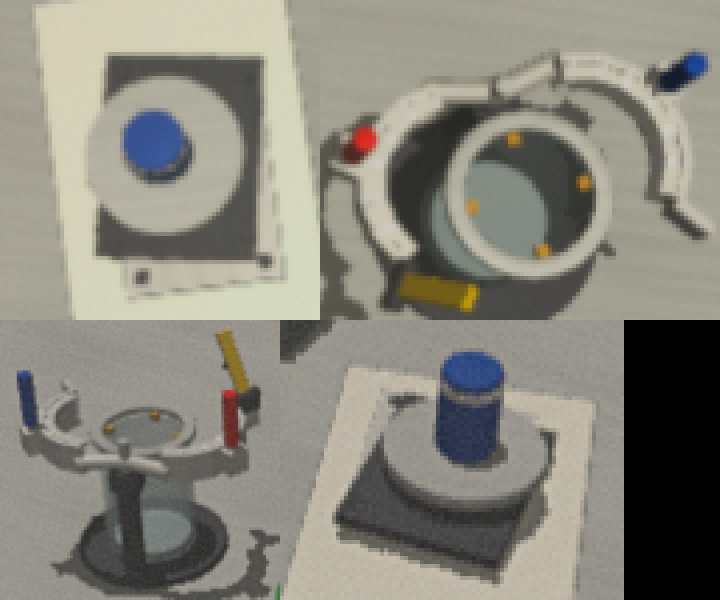

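The crop shows the blue housing's top at about (253.2,270.2), the trap mouth at (427.2,278.6) with its keys, red post top (386,265), blue post top (469,246) and hinge about (426,249).

Run:
```python
from h import *
from scipy.optimize import least_squares
def px(x,y): return 375+(x-320)/4-.375,230+y/4-.375
def tri(ut,us):
    p,d=ray('top',*ut); q,e=ray('scene',*us); d/=np.linalg.norm(d); e/=np.linalg.norm(e)
    A=np.c_[d,-e]; s=np.linalg.lstsq(A,q-p,rcond=None)[0]; a=p+d*s[0]; b=q+e*s[1]; return (a+b)/2,np.linalg.norm(a-b)
print('cover',atz('top',252.8,269.9,89),atz('scene',382.9,262.3,89),tri((252.8,269.9),(382.9,262.3)))
im=cv2.imread('pics/top0.png')
keys=[atz('top',*px(*k),111) for k in((514,139),(585,183),(543,251),(473,207))]
V=np.mean(keys,0); print('keys',V,[np.degrees(np.arctan2(*(k-V)[1::-1]))%90 for k in keys],[np.linalg.norm(k-V) for k in keys])
V2=atz('top',*px(529,194),115);print(V2)
# flange in scene: crop centre approx (149,432)
print('V scene',atz('scene',185+149/2.8,172+112/2.8,115))
rp=atz('top',*px(364,139),174); bp=atz('top',*px(697,64),174); print(rp,bp)
print('scene posts',atz('scene',267,198.5,174),atz('scene',193.5,190.8,174))
V=(V+V2)/2
H0=atz('top',*px(526,76),129);print('hinge raw',H0,np.linalg.norm(H0[:2]-V[:2]))
def m(p):
    f,a,b=p[:3]; v=p[3:]; c=lambda t:np.array([[np.cos(t),-np.sin(t)],[np.sin(t),np.cos(t)]])
    h=v+c(f)@[52,0]; L=h+c(f)@c(-a)@[-61,54]; Rr=h+c(f)@c(b)@[-61,-54]; return h,L,Rr
def f(p):
    h,L,Rr=m(p); return np.r_[L-rp[:2],Rr-bp[:2],p[3:]-V[:2],(h-H0[:2])/2]
s=least_squares(f,[0,.7,.7,V[0],V[1]]);print(s.x,f(s.x),m(s.x))
f_=s.x[0]
s=r.read_state();M=R.from_quat(s['tool_rot']).as_matrix();print('tool',M)
```

```text
cover [544.32712826 175.28555881  89.        ] [549.66447082 177.19007532  89.        ] (array([544.89852899, 175.70872213,  85.3527422 ]), np.float64(0.24872024128073347))
keys [ 562.76802    -169.72550343  111.        ] [np.float64(18.641899356553424), np.float64(18.146504118945344), np.float64(18.046631200310543), np.float64(18.585042436977787)] [np.float64(28.435434614916442), np.float64(28.66325836385608), np.float64(28.217281814517563), np.float64(28.369045882193937)]
[ 562.52137453 -168.97493732  115.        ]
V scene [ 570.46593317 -157.52922844  115.        ]
[569.71095302 -79.16175708 174.        ] [ 622.36432679 -231.02565707  174.        ]
scene posts [575.10780988 -75.53045605 174.        ] [ 624.7827893  -228.49488984  174.        ]
hinge raw [ 617.98923556 -160.84703775  129.        ] 55.9939464032461
[ 3.54204581e-01  6.70857028e-01  6.22896915e-01  5.63076395e+02
 -1.69190578e+02] [ 0.98505797 -1.68300349  0.1184602  -0.899731    0.43169733  0.159642
 -3.07043101  4.84618497] (array([ 611.84837354, -151.15466782]), array([570.696011  , -80.84476057]), array([ 622.48278699, -231.92538807]))
tool [[-9.65147286e-01  2.61706420e-01 -6.82118410e-04]
 [ 2.61707141e-01  9.65146342e-01 -1.38245819e-03]
 [ 2.96545903e-04 -1.51279103e-03 -9.99998812e-01]]
```

```bash
python3 -m inch '{"dp":[[0,0,0],[0,0,0],[0,0,0],[-0.5,-0.5,0],[-2,-2,0]],"dr":[[0,0,-0.0883],[0,0,-0.0883],[0,0,-0.0883],[0,0,0],[0,0,0]]}' -1
python3 -m inch '{"dp":[[-2.6,-2.6,0],[-2.6,-2.6,0],[-2.6,-2.6,0],[-2.6,-2.6,0],[-2.6,-2.6,0]],"dr":[[0,0,0],[0,0,0],[0,0,0],[0,0,0],[0,0,0]]}'
python3 -m inch '{"dp":[[-2.6,-2.6,0],[-2.6,-2.6,0],[-2.6,-2.6,0],[-2.6,-2.6,0],[-2.6,-2.6,0]],"dr":[[0,0,0],[0,0,0],[0,0,0],[0,0,0],[0,0,0]]}'
python3 - <<'E'
from h import *
print(r.read_state()['q'])
for z in(115,129,125): print(atz('scene',229.6,218,z))
E
```

```text
time_s: 0.52
eef_pos: [173.9, 530.8, 238.3]
tool_rot: [-0.0, 1.0, 0.0, -0.001]
wrist_force: [0.3, -0.3, 0.6]
opening: 88.4
gripper_force: 0.0
time_s: 0.93
eef_pos: [306.4, 398.1, 238.5]
tool_rot: [0.001, 1.0, -0.0, -0.0]
wrist_force: [1.6, 0.5, 0.4]
opening: 87.7
gripper_force: 0.0
time_s: 1.35
eef_pos: [436.4, 268.0, 238.6]
tool_rot: [0.002, 1.0, -0.0, -0.0]
wrist_force: [1.5, 0.6, -0.3]
opening: 88.3
gripper_force: 0.0
[ 3.18704385e-01  3.93153620e-02  1.76278747e+00 -1.05440659e-04
  1.33963762e+00 -1.24889838e+00]
[ 599.98637014 -158.51624961  115.        ]
[ 617.61845852 -143.47223604  129.        ]
[ 612.58071898 -147.77052563  125.        ]
```

```bash
python3 -m inch '{"dp":[[-2.75,-2.3,0],[-2.75,-2.3,0],[-2.75,-2.3,2],[-2.75,-2.3,3.5],[0,0,3.5]],"dr":[[0,0,0],[0,0,0],[0,0,0],[0,0,0],[0,0,0]]}'
python3 -m inch '{"dp":[[0,0,3],[0,0,0],[0,0,0],[0,0,0],[0,0,0]],"dr":[[0,0,0],[0,0,0],[0,0,0],[0,0,0],[0,0,0]]}'
python3 - <<'E'
from h import *
a=snap('scene','s1.png')[:,:,::-1]; b=snap('top','t1.png')[:,:,::-1]
im=np.hstack([cv2.resize(a[190:310,325:445],(400,400),interpolation=3),cv2.resize(b[210:330,190:310],(400,400),interpolation=3)])
cv2.imwrite('pics/c2.png',im); e=r.read_state()['eef_pos']; print(e,proj('scene',e),proj('top',e))
E
```

```text
time_s: 1.77
eef_pos: [546.4, 177.7, 155.8]
tool_rot: [0.004, 1.0, -0.0, 0.004]
wrist_force: [0.1, -0.3, 0.9]
opening: 87.8
gripper_force: 0.0
time_s: 2.18
eef_pos: [542.4, 182.4, 127.3]
tool_rot: [-0.0, 1.0, 0.0, 0.002]
wrist_force: [0.3, -0.3, -0.7]
opening: 87.7
gripper_force: 0.0
[542.23250464 182.40225885 127.08888492] [388.62730884 245.35832085] [246.53411947 267.4411834 ]
```

View pics/c2.png

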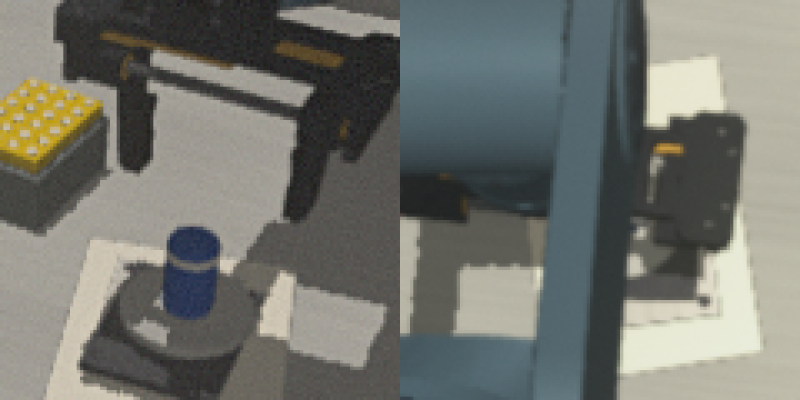

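The crop shows the open fingers straddling the blue housing (its top about scene px (383,262)), tips at midpoint px (390,248), consistent with the TCP; go down at (545,175.5).

```bash
python3 -m inch '{"dp":[[-0.25,-0.65,0],[0,0,0],[0,0,2],[0,0,2],[0,0,2]],"dr":[[0,0,0],[0,0,0],[0,0,0],[0,0,0],[0,0,0]]}'
python3 -m inch '{"dp":[[0,0,1.85],[0,0,0],[0,0,0],[0,0,0],[0,0,0]],"dr":[[0,0,0],[0,0,0],[0,0,0],[0,0,0],[0,0,0]]}'
python3 -m inch '{"dp":[[0,0,0],[0,0,0],[0,0,0],[0,0,0],[0,0,0]],"dr":[[0,0,0],[0,0,0],[0,0,0],[0,0,0],[0,0,0]]}' 1
python3 -m inch '{"dp":[[0,0,0],[0,0,0],[0,0,0],[0,0,0],[0,0,0]],"dr":[[0,0,0],[0,0,0],[0,0,0],[0,0,0],[0,0,0]]}'
```

```text
time_s: 2.7
eef_pos: [544.2, 175.3, 64.9]
tool_rot: [0.0, 1.0, 0.0, 0.001]
wrist_force: [-0.5, 0.3, 0.3]
opening: 88.3
gripper_force: 0.0
time_s: 3.12
eef_pos: [544.7, 175.5, 47.8]
tool_rot: [-0.0, 1.0, 0.0, 0.001]
wrist_force: [0.5, 0.3, -0.7]
opening: 88.2
gripper_force: 0.0
time_s: 3.53
eef_pos: [543.5, 175.4, 46.3]
tool_rot: [-0.0, 1.0, 0.0, 0.0]
wrist_force: [-0.3, 0.5, 0.5]
opening: 57.2
gripper_force: 0.0
time_s: 3.95
eef_pos: [543.4, 175.3, 46.1]
tool_rot: [-0.0, 1.0, -0.0, -0.0]
wrist_force: [-0.9, -0.7, 0.0]
opening: 31.3
gripper_force: 30.0
```

```bash
python3 -m inch '{"dp":[[0,0,-0.3],[0,0,-0.7],[0,0,-1],[0,0,-2],[0,0,-3]],"dr":[[0,0,0],[0,0,0],[0,0,0],[0,0,0],[0,0,0]]}'
python3 -m inch '{"dp":[[0,0,-3],[0,0,-3],[0,0,-3],[0,0,-2],[0,-1,-0.5]],"dr":[[0,0,0],[0,0,0],[0,0,0],[0,0,0],[0,0,0]]}'
python3 -m inch '{"dp":[[0,-2,0],[0,-3,0],[0,-3,0],[-0.5,-3,0],[-0.5,-3,0]],"dr":[[0,0,0],[0,0,0],[0,0,0],[0,0,0],[0,0,0]]}'
python3 -m inch '{"dp":[[-0.5,-3,0],[-0.5,-3,0],[0,-3,0],[0,-3,0],[0,-3,0]],"dr":[[0,0,0],[0,0,0],[0,0,0],[0,0,0],[0,0,0]]}'
python3 -m inch '{"dp":[[0,-2,0],[0,-1.5,0],[0,-1,0],[0,0,0],[0,0,0]],"dr":[[0,0,0],[0,0,0],[0,0,0],[0,0,0],[0,0,0]]}'
python3 -m inch '{"dp":[[0,0,0],[0,0,0],[0,0,0],[0,0,0],[0,0,0]],"dr":[[0,0,0],[0,0,0],[0,0,0],[0,0,0],[0,0,0]]}'
python3 - <<'E'
from h import *
a=snap('scene','s2.png')[:,:,::-1]; b=snap('top','t2.png')[:,:,::-1]
im=np.hstack([cv2.resize(a[120:270,170:290],(400,500),interpolation=3),cv2.resize(b[210:330,370:490],(400,400),interpolation=3)[:,:] if 0 else cv2.resize(b[205:330,370:470],(400,500),interpolation=3)])
cv2.imwrite('pics/c3.png',im); s=r.read_state(); e=s['eef_pos']; print(e,s['q'])
for d,rad in((-32,42),(-25,42)): 
  pass
c=e-[0,0,16]  # flange bottom seat = tcp+19-35
print('seat->',proj('scene',c),proj('top',c),'flange top',proj('scene',c+[0,0,7]),proj('top',c+[0,0,7]))
E
```

```text
time_s: 4.37
eef_pos: [541.3, 175.1, 115.1]
tool_rot: [-0.0, 1.0, -0.0, -0.003]
wrist_force: [1.0, -0.4, -2.2]
opening: 31.3
gripper_force: 30.0
time_s: 4.78
eef_pos: [545.4, 166.6, 236.8]
tool_rot: [-0.001, 1.0, 0.001, 0.004]
wrist_force: [1.9, -0.5, -2.0]
opening: 31.3
gripper_force: 30.0
time_s: 5.2
eef_pos: [552.4, 23.7, 230.3]
tool_rot: [-0.0, 1.0, -0.0, -0.001]
wrist_force: [1.3, 0.8, -1.5]
opening: 31.5
gripper_force: 30.0
time_s: 5.62
eef_pos: [562.3, -126.5, 230.1]
tool_rot: [0.0, 1.0, 0.0, -0.001]
wrist_force: [0.4, -0.2, -2.1]
opening: 31.4
gripper_force: 30.0
time_s: 6.03
eef_pos: [563.1, -169.3, 230.7]
tool_rot: [0.0, 1.0, 0.0, -0.0]
wrist_force: [0.2, 0.3, -2.3]
opening: 31.5
gripper_force: 30.0
time_s: 6.45
eef_pos: [563.5, -169.0, 231.2]
tool_rot: [-0.0, 1.0, -0.0, 0.0]
wrist_force: [0.3, 0.2, -2.8]
opening: 31.1
gripper_force: 30.0
[ 563.49587406 -169.31921313  231.17538066] [-4.93467243e-01  2.16682787e-01  1.58029659e+00 -2.26250227e-06
  1.34447974e+00 -2.06483205e+00]
seat-> [232.05879724 168.07033704] [439.5252811 269.5056152] flange top [231.78640708 165.03214396] [440.49990822 268.86707162]
```

View pics/c3.png

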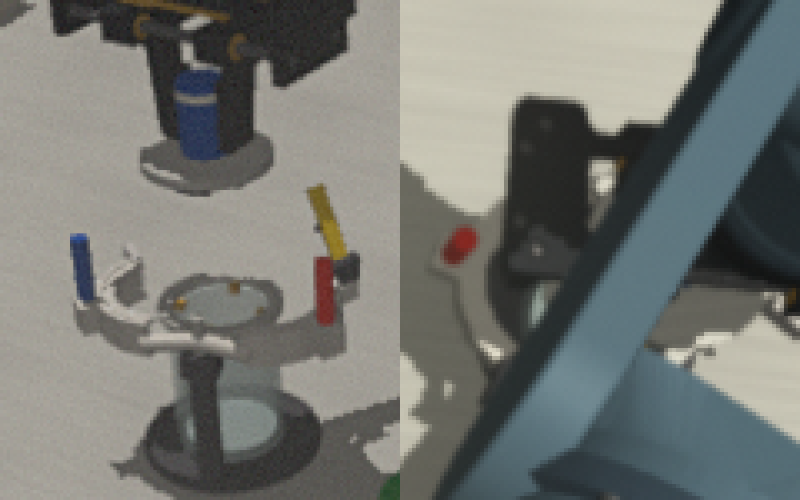

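The crop shows the cover level in the grip, its flange centre at scene px (232,167) exactly where the TCP predicts; below it the open mouth, centre about px (236,210.7), with keys.

Run:
```python
from h import *
print(proj('scene',[563,-169.3,111]),proj('scene',[563,-169.3,115]),atz('scene',235.65,211.6,111),atz('scene',236.25,210.5,115))
im=cv2.imread('pics/top0.png').astype(int)
# brass key centroids, all in top image, subpixel
m=((im[:,:,2]-im[:,:,0])>70).astype(np.uint8); m[:250]=0;m[:,:400]=0;m[300:]=0;m[:,460:]=0
n,l,st,ce=cv2.connectedComponentsWithStats(m);print(ce[1:],st[1:,4])
s=cv2.imread('pics/s2.png').astype(int);m=((s[:,:,2]-s[:,:,0])>45).astype(np.uint8); m[:195]=0;m[225:]=0;m[:,:218]=0;m[:,255:]=0
n,l,st,ce=cv2.connectedComponentsWithStats(m);print(ce[1:],st[1:,4])
```

```text
[236.09112041 210.69133294] [235.94767481 209.13433703] [ 566.65277745 -167.77350346  111.        ] [ 567.43203947 -165.14848577  115.        ]
[[422.875      264.125     ]
 [440.6        275.3       ]
 [412.875      281.125     ]
 [430.33333333 292.22222222]
 [403.         299.        ]] [ 8 10  8  9  1]
[[240.  206. ]
 [223.8 210.4]] [1 5]
```

```bash
python3 -m inch '{"dp":[[0,0,2],[0,0,2],[0,0,2],[0,0,1.5],[0,0,0.7]],"dr":[[0,0,0],[0,0,0],[0,0,0],[0,0,0],[0,0,0]]}'
python3 -m inch '{"dp":[[0,0,0.2],[0,0,0],[0,0,0],[0,0,0],[0,0,0]],"dr":[[0,0,0],[0,0,0],[0,0,0],[0,0,0],[0,0,0]]}'
python3 -m inch '{"dp":[[0,0,0.2],[0,0,0.2],[0,0,0.1],[0,0,0],[0,0,0]],"dr":[[0,0,0],[0,0,0],[0,0,0],[0,0,0],[0,0,0]]}'
```

```text
time_s: 6.97
eef_pos: [562.2, -168.9, 146.6]
tool_rot: [-0.0, 1.0, 0.001, -0.002]
wrist_force: [-0.4, -0.0, -2.0]
opening: 30.8
gripper_force: 30.0
time_s: 7.38
eef_pos: [564.1, -169.9, 148.4]
tool_rot: [-0.0, 1.0, -0.0, 0.001]
wrist_force: [0.5, 0.1, -1.8]
opening: 31.2
gripper_force: 30.0
time_s: 7.8
eef_pos: [563.3, -169.5, 141.9]
tool_rot: [-0.0, 1.0, 0.0, -0.0]
wrist_force: [0.6, -1.4, -1.6]
opening: 31.4
gripper_force: 30.0
```

```bash
python3 -m inch '{"dp":[[0,0,0.1],[0,0,0.1],[0,0,0.1],[0,0,0],[0,0,0]],"dr":[[0,0,0],[0,0,0],[0,0,0],[0,0,0],[0,0,0]]}'
python3 -m inch '{"dp":[[0,0,0.1],[0,0,0.1],[0,0,0],[0,0,0],[0,0,0]],"dr":[[0,0,0],[0,0,0],[0,0,0],[0,0,0],[0,0,0]]}'
python3 -m inch '{"dp":[[0,0,0.1],[0,0,0.1],[0,0,0],[0,0,0],[0,0,0]],"dr":[[0,0,0],[0,0,0],[0,0,0],[0,0,0],[0,0,0]]}'
```

```text
time_s: 8.22
eef_pos: [563.3, -169.6, 139.0]
tool_rot: [-0.0, 1.0, 0.0, -0.0]
wrist_force: [-0.4, -0.4, -1.7]
opening: 31.1
gripper_force: 30.0
time_s: 8.63
eef_pos: [563.4, -169.6, 137.1]
tool_rot: [-0.0, 1.0, 0.0, -0.0]
wrist_force: [-0.5, 0.3, -2.2]
opening: 31.4
gripper_force: 30.0
time_s: 9.05
eef_pos: [563.3, -169.7, 135.1]
tool_rot: [-0.0, 1.0, -0.0, -0.0]
wrist_force: [0.2, -0.4, -2.5]
opening: 31.1
gripper_force: 30.0
```

```bash
python3 -m inch '{"dp":[[0,0,0.1],[0,0,0],[0,0,0],[0,0,0],[0,0,0]],"dr":[[0,0,0],[0,0,0],[0,0,0],[0,0,0],[0,0,0]]}'
python3 -m inch '{"dp":[[0,0,0.1],[0,0,0],[0,0,0],[0,0,0],[0,0,0]],"dr":[[0,0,0],[0,0,0],[0,0,0],[0,0,0],[0,0,0]]}'
```

```text
time_s: 9.47
eef_pos: [563.5, -169.7, 134.9]
tool_rot: [-0.0, 1.0, -0.0, 0.0]
wrist_force: [-3.3, 1.4, 6.1]
opening: 31.1
gripper_force: 30.0
time_s: 9.88
eef_pos: [563.6, -169.7, 134.8]
tool_rot: [-0.0, 1.0, -0.0, 0.0]
wrist_force: [-5.6, 1.6, 12.1]
opening: 31.9
gripper_force: 30.0
```

```bash
python3 -m inch '{"dp":[[0,0,0],[0,0,0],[0,0,0],[0,0,0],[0,0,0]],"dr":[[0,0,0.05],[0,0,0.06],[0,0,0.06],[0,0,0.06],[0,0,0]]}'
python3 -m inch '{"dp":[[0,0,0],[0,0,0],[0,0,0],[0,0,0],[0,0,0]],"dr":[[0,0,0.05],[0,0,0.06],[0,0,0.06],[0,0,0.06],[0,0,0]]}'
```

```text
time_s: 10.3
eef_pos: [564.0, -169.5, 134.8]
tool_rot: [0.116, 0.993, -0.0, 0.001]
wrist_force: [-4.6, 1.8, 10.1]
opening: 31.4
gripper_force: 30.0
time_s: 10.72
eef_pos: [564.0, -169.1, 134.4]
tool_rot: [0.229, 0.973, 0.0, 0.001]
wrist_force: [-2.4, 2.6, 7.5]
opening: 30.9
gripper_force: 30.0
```

```bash
python3 -m inch '{"dp":[[0,0,0],[0,0,0],[0,0,0],[0,0,0],[0,0,0]],"dr":[[0,0,0.05],[0,0,0.06],[0,0,0.06],[0,0,0],[0,0,0]]}'
python3 -c "
from h import *;print(r.read_state()['moment'])"
```

```text
time_s: 11.13
eef_pos: [563.3, -169.5, 132.7]
tool_rot: [0.309, 0.951, 0.0, -0.0]
wrist_force: [-0.8, 0.1, -2.1]
opening: 31.3
gripper_force: 30.0
[0.01501834 0.0387276  0.05514618]
```

```bash
python3 -m inch '{"dp":[[0,0,0.1],[0,0,0.1],[0,0,0.05],[0,0,0],[0,0,0]],"dr":[[0,0,0.03],[0,0,0],[0,0,0],[0,0,0],[0,0,0]]}'
python3 -m inch '{"dp":[[0,0,0.1],[0,0,0],[0,0,0],[0,0,0],[0,0,0]],"dr":[[0,0,0.0],[0,0,0],[0,0,0],[0,0,0],[0,0,0]]}'
python3 -m inch '{"dp":[[0,0,0.1],[0,0,0],[0,0,0],[0,0,0],[0,0,0]],"dr":[[0,0,0.0],[0,0,0],[0,0,0],[0,0,0],[0,0,0]]}'
```

```text
time_s: 11.55
eef_pos: [563.4, -169.6, 130.5]
tool_rot: [0.324, 0.946, -0.0, -0.0]
wrist_force: [-0.3, 0.0, -3.0]
opening: 31.4
gripper_force: 30.0
time_s: 11.97
eef_pos: [563.4, -169.6, 129.7]
tool_rot: [0.324, 0.946, -0.0, 0.0]
wrist_force: [-0.2, 0.0, -2.4]
opening: 31.2
gripper_force: 30.0
time_s: 12.38
eef_pos: [563.6, -169.7, 129.0]
tool_rot: [0.324, 0.946, -0.0, 0.0]
wrist_force: [-1.3, -0.5, 4.0]
opening: 30.9
gripper_force: 30.0
```

```bash
python3 -m inch '{"dp":[[0,0,0.05],[0,0,0],[0,0,0],[0,0,0],[0,0,0]],"dr":[[0,0,0.0],[0,0,0],[0,0,0],[0,0,0],[0,0,0]]}' -0.2
python3 -m inch '{"dp":[[0,0,-0.2],[0,0,-1],[0,0,-2],[0,0,-2.5],[0,0,-2]],"dr":[[0,0,0.0],[0,0,0],[0,0,0],[0,0,0],[0,0,0]]}'
python3 -m inch '{"dp":[[1,2,0],[1,2.5,0],[1,2.5,0],[1,2.5,0],[0.9,1.3,0]],"dr":[[0,0,0.0],[0,0,0],[0,0,0],[0,0,0],[0,0,0]]}' 1
python3 -m inch '{"dp":[[0,0,0],[0,0,0],[0,0,0],[0,0,0],[0,0,0]],"dr":[[0,0,0.0],[0,0,0],[0,0,0],[0,0,0],[0,0,0]]}'
python3 - <<'E'
from h import *
a=snap('scene','s3.png')[:,:,::-1]; b=snap('top','t3.png')[:,:,::-1]
im=np.hstack([cv2.resize(a[130:250,170:290],(400,400),interpolation=3),cv2.resize(b[210:330,370:490],(400,400),interpolation=3)])
cv2.imwrite('pics/c4.png',im); s=r.read_state(); e=s['eef_pos']; print(e,s['q'])
print([proj(n,[563.6,-169.6,172]) for n in('scene','top')],[proj('scene',[563.6,-169.6,z]) for z in (122,128)])
print([proj('top',p) for p in([536.5,-122,174],[574,-223.3,174])])
E
```

```text
time_s: 12.8
eef_pos: [563.4, -169.6, 127.9]
tool_rot: [0.324, 0.946, 0.0, -0.0]
wrist_force: [-0.5, -0.8, 0.0]
opening: 53.0
gripper_force: 0.0
time_s: 13.22
eef_pos: [563.7, -169.7, 207.4]
tool_rot: [0.324, 0.946, -0.0, 0.001]
wrist_force: [0.2, 0.2, 0.3]
opening: 52.8
gripper_force: 0.0
time_s: 13.63
eef_pos: [591.9, -52.1, 206.3]
tool_rot: [0.324, 0.946, 0.0, 0.001]
wrist_force: [-0.4, -0.1, 0.5]
opening: 21.4
gripper_force: 0.0
time_s: 14.05
eef_pos: [590.9, -55.4, 205.3]
tool_rot: [0.325, 0.946, -0.0, 0.0]
wrist_force: [-0.8, -0.4, 0.1]
opening: 0.7
gripper_force: 0.0
[590.83986365 -55.12599838 205.14119415] [-2.92841093e-01  2.51968192e-01  1.59202739e+00 -6.44317193e-05
  1.29758920e+00 -1.20245589e+00]
[array([233.57378602, 186.32104603]), array([433.99078543, 273.1931378 ])] [array([235.42167392, 206.47894521]), array([235.20360623, 204.11421688])]
[array([407.43387041, 284.7541937 ]), array([463.51854184, 270.66473461])]
```

View pics/c4.png

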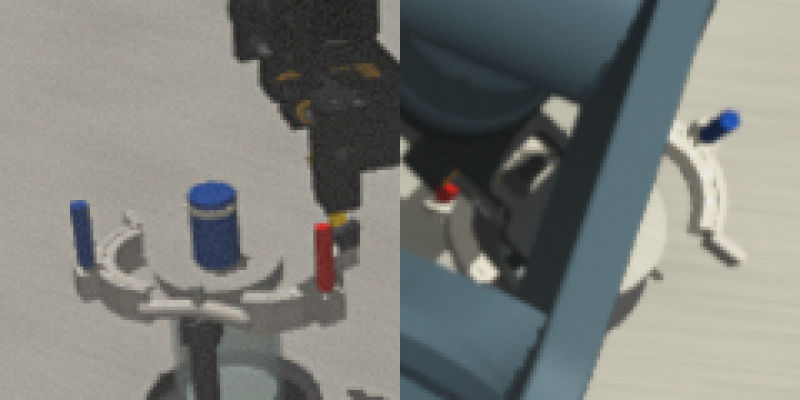

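```bash
python3 -m inch '{"dp":[[0.2,0,2],[0,0,2],[0,0,2],[0,0,0],[0,0,0]],"dr":[[0,0,0.0],[0,0,0],[0,0,0],[0,0,0],[0,0,0]]}'
python3 -m inch '{"dp":[[0,-0.5,0],[0,-0.8,0],[0,-0.8,0],[0,-0.8,0],[0,-0.8,0]],"dr":[[0,0,0.0],[0,0,0],[0,0,0],[0,0,0],[0,0,0]]}'
python3 -m inch '{"dp":[[0,-0.6,0],[0,-0.6,0],[0,-0.5,0],[0,0,0],[0,0,0]],"dr":[[0,0,0.0],[0,0,0],[0,0,0],[0,0,0],[0,0,0]]}'
```

```text
time_s: 14.57
eef_pos: [588.4, -53.2, 144.2]
tool_rot: [0.324, 0.946, -0.0, -0.001]
wrist_force: [0.6, -0.2, 0.9]
opening: 0.2
gripper_force: 0.0
time_s: 14.98
eef_pos: [566.5, -82.0, 146.3]
tool_rot: [0.324, 0.946, 0.001, 0.0]
wrist_force: [0.2, 5.3, 0.8]
opening: 0.3
gripper_force: 2.0
time_s: 15.4
eef_pos: [556.3, -96.6, 145.5]
tool_rot: [0.324, 0.946, -0.0, 0.0]
wrist_force: [0.1, 0.6, -0.3]
opening: 0.6
gripper_force: 0.0
```

```bash
python3 -m inch '{"dp":[[0,-0.4,0],[0,-0.4,0],[0,0,0],[0,0,0],[0,0,0]],"dr":[[0,0,0.0],[0,0,0],[0,0,0],[0,0,0],[0,0,0]]}'
python3 -m inch '{"dp":[[0,-0.3,0],[0,-0.2,0],[0,0,0],[0,0,0],[0,0,0]],"dr":[[0,0,0.0],[0,0,0],[0,0,0],[0,0,0],[0,0,0]]}'
python3 -m inch '{"dp":[[0,-0.2,0],[0,-0.1,0],[0,0,0],[0,0,0],[0,0,0]],"dr":[[0,0,0.0],[0,0,0],[0,0,0],[0,0,0],[0,0,0]]}'
```

```text
time_s: 15.82
eef_pos: [551.1, -102.1, 145.0]
tool_rot: [0.324, 0.946, -0.0, -0.0]
wrist_force: [0.8, 0.5, 1.5]
opening: 0.5
gripper_force: 0.4
time_s: 16.23
eef_pos: [548.2, -106.0, 145.1]
tool_rot: [0.324, 0.946, -0.0, -0.0]
wrist_force: [3.2, 1.4, 1.3]
opening: 0.9
gripper_force: 1.1
time_s: 16.65
eef_pos: [547.6, -107.0, 145.3]
tool_rot: [0.324, 0.946, 0.001, 0.001]
wrist_force: [8.9, 7.1, -1.0]
opening: 0.5
gripper_force: 5.2
```

```bash
python3 -m inch '{"dp":[[0,0.8,0],[0,0,-2],[0,0,-2],[0,0,-2],[0,0,0]],"dr":[[0,0,0.0],[0,0,-0.124],[0,0,-0.124],[0,0,-0.124],[0,0,-0.124]]}'
python3 -m inch '{"dp":[[-2.37,-2.35,0],[-2.37,-2.35,0],[-2.37,-2.35,0],[-2.37,-2.35,0],[-2.37,-2.35,0]],"dr":[[0,0,0.0],[0,0,0],[0,0,0],[0,0,0],[0,0,0]]}'
python3 -m inch '{"dp":[[0,0,0],[0,0,0],[0,0,0],[0,0,0],[0,0,0]],"dr":[[0,0,0.0],[0,0,0],[0,0,0],[0,0,0],[0,0,0]]}'
python3 - <<'E'
from h import *
a=snap('scene','s4.png')[:,:,::-1]; b=snap('top','t4.png')[:,:,::-1]
im=np.hstack([cv2.resize(a[130:250,170:290],(400,400),interpolation=3),cv2.resize(b[210:330,370:490],(400,400),interpolation=3)])
cv2.imwrite('pics/c5.png',im)
E
```

```text
time_s: 17.07
eef_pos: [552.7, -102.7, 209.1]
tool_rot: [0.079, 0.997, -0.001, 0.002]
wrist_force: [0.7, 0.6, 1.2]
opening: 0.3
gripper_force: 0.0
time_s: 17.48
eef_pos: [649.0, -238.4, 204.5]
tool_rot: [0.082, 0.997, 0.0, -0.001]
wrist_force: [1.8, -0.4, -0.2]
opening: 0.6
gripper_force: 0.0
time_s: 17.9
eef_pos: [648.6, -236.0, 205.4]
tool_rot: [0.081, 0.997, 0.0, -0.0]
wrist_force: [-0.0, -0.9, -0.4]
opening: 0.6
gripper_force: 0.0
```

View pics/c5.png

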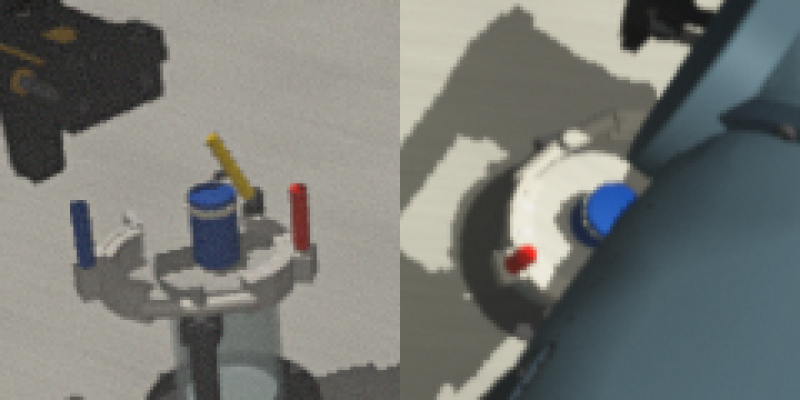

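```bash
python3 -m inch '{"dp":[[0,0,2],[0,0,2],[0,0,2],[0,0,0],[0,0,0]],"dr":[[0,0,0.0],[0,0,0],[0,0,0],[0,0,0],[0,0,0]]}'
python3 -m inch '{"dp":[[0.5,0,0],[0.8,0,0],[0.8,0,0],[0.8,0,0],[0.8,0,0]],"dr":[[0,0,0.0],[0,0,0],[0,0,0],[0,0,0],[0,0,0]]}'
python3 -m inch '{"dp":[[0.6,0,0],[0.5,0,0],[0.4,0,0],[0,0,0],[0,0,0]],"dr":[[0,0,0.0],[0,0,0],[0,0,0],[0,0,0],[0,0,0]]}'
python3 - <<'E'
from h import *
print(atz('top',406,287,174))
E
```

```text
time_s: 18.42
eef_pos: [648.2, -236.4, 144.3]
tool_rot: [0.082, 0.997, 0.001, -0.001]
wrist_force: [0.6, -0.2, 0.6]
opening: 0.6
gripper_force: 0.0
time_s: 18.83
eef_pos: [613.2, -232.7, 147.5]
tool_rot: [0.082, 0.997, -0.002, 0.002]
wrist_force: [3.1, -3.6, -0.3]
opening: 0.3
gripper_force: 1.9
time_s: 19.25
eef_pos: [597.4, -228.4, 145.2]
tool_rot: [0.082, 0.997, 0.0, -0.0]
wrist_force: [1.3, -0.7, 0.1]
opening: 0.9
gripper_force: 0.4
[ 532.09457901 -119.69277702  174.        ]
```

```bash
python3 -m inch '{"dp":[[0.4,0,0],[0.3,0,0],[0,0,0],[0,0,0],[0,0,0]],"dr":[[0,0,0.0],[0,0,0],[0,0,0],[0,0,0],[0,0,0]]}'
python3 -m inch '{"dp":[[0.2,0,0],[0.2,0,0],[0,0,0],[0,0,0],[0,0,0]],"dr":[[0,0,0.0],[0,0,0],[0,0,0],[0,0,0],[0,0,0]]}'
```

```text
time_s: 19.67
eef_pos: [590.5, -227.4, 144.7]
tool_rot: [0.082, 0.997, 0.0, -0.001]
wrist_force: [1.1, -0.0, 0.7]
opening: 0.3
gripper_force: 0.6
time_s: 20.08
eef_pos: [589.6, -227.2, 145.0]
tool_rot: [0.082, 0.997, -0.0, 0.003]
wrist_force: [14.8, -0.4, -7.9]
opening: 0.6
gripper_force: 7.4
```

```bash
python3 -m inch '{"dp":[[-0.9,0,0],[0,0,-2],[0,0,-2],[0,0,-2],[0,0,0]],"dr":[[0,0,0.0],[0,0,0.113],[0,0,0.113],[0,0,0.113],[0,0,0.113]]}'
python3 -m inch '{"dp":[[0,0,0],[0,0,0],[0,0,0],[0,0,0],[0,0,0]],"dr":[[0,0,0.113],[0,0,0.113],[0,0,0.113],[0,0,0.113],[0,0,0.113]]}'
python3 -m inch '{"dp":[[2.12,-1.34,0],[2.12,-1.34,0],[2.12,-1.34,0],[2.12,-1.34,0],[2.12,-1.34,0]],"dr":[[0,0,0.0],[0,0,0],[0,0,0],[0,0,0],[0,0,0]]}'
python3 -m inch '{"dp":[[0,0,0],[0,0,0],[0,0,0],[0,0,0],[0,0,0]],"dr":[[0,0,0.0],[0,0,0],[0,0,0],[0,0,0],[0,0,0]]}'
python3 - <<'E'
from h import *
a=snap('scene','s5.png')[:,:,::-1]; b=snap('top','t5.png')[:,:,::-1]
im=np.hstack([cv2.resize(a[130:250,170:290],(400,400),interpolation=3),cv2.resize(b[210:330,370:490],(400,400),interpolation=3)])
cv2.imwrite('pics/c6.png',im)
f=.39;c,s=np.cos(f),np.sin(f)
W=lambda x,y,z:[563.6+c*x-s*y,-169.6+s*x+c*y,115+z]
P=W(-58,9,19);print(proj('scene',P),[(t,proj('scene',W(-58,9-54*np.cos(t),19+54*np.sin(t)))) for t in(1,1.2,1.4)])
E
```

```text
time_s: 20.5
eef_pos: [597.2, -229.9, 209.6]
tool_rot: [0.306, 0.952, -0.001, 0.002]
wrist_force: [1.0, -0.0, 0.1]
opening: 0.6
gripper_force: 0.0
time_s: 20.92
eef_pos: [595.1, -228.7, 204.6]
tool_rot: [0.559, 0.829, -0.001, -0.001]
wrist_force: [-0.3, -0.6, 0.4]
opening: 0.5
gripper_force: 0.0
time_s: 21.33
eef_pos: [491.9, -155.4, 204.6]
tool_rot: [0.557, 0.831, -0.001, -0.001]
wrist_force: [0.3, 0.3, -0.3]
opening: 0.2
gripper_force: 0.0
time_s: 21.75
eef_pos: [494.1, -156.6, 205.1]
tool_rot: [0.557, 0.831, -0.0, 0.0]
wrist_force: [0.9, 0.3, -0.3]
opening: 0.6
gripper_force: 0.0
[245.26727999 189.53045471] [(1, array([231.20910492, 170.81135694])), (1.2, array([235.20672413, 169.07802119])), (1.4, array([239.64087661, 168.17088491]))]
```

View pics/c6.png

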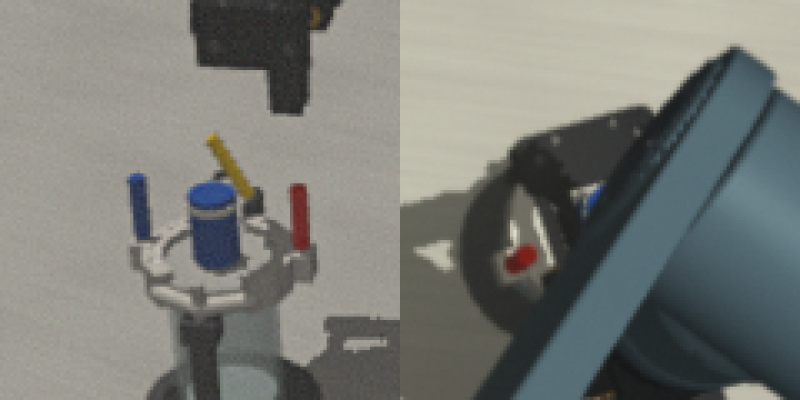

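```bash
python3 -m inch '{"dp":[[0,0,1.7],[0,0,1.7],[-1,0,0],[-1.2,0,0],[-1.2,0,0]],"dr":[[0,0,0.0],[0,0,0],[0,0,0],[0,0,0],[0,0,0]]}'
python3 -m inch '{"dp":[[-0.7,0,0.3],[-0.5,0,0.4],[-0.4,0,0.4],[-0.4,0,0.4],[0,0,0]],"dr":[[0,0,0.0],[0,0,0],[0,0,0],[0,0,0],[0,0,0]]}'
python3 -m inch '{"dp":[[-0.25,0,0.45],[-0.2,0,0.45],[0,0,0],[0,0,0],[0,0,0]],"dr":[[0,0,0.0],[0,0,0],[0,0,0],[0,0,0],[0,0,0]]}'
```

```text
time_s: 22.27
eef_pos: [507.5, -188.9, 171.9]
tool_rot: [0.557, 0.831, -0.0, 0.001]
wrist_force: [0.5, -1.4, -0.0]
opening: 0.4
gripper_force: 0.0
time_s: 22.68
eef_pos: [515.3, -207.8, 157.0]
tool_rot: [0.557, 0.83, -0.0, 0.002]
wrist_force: [0.4, 0.1, 3.3]
opening: 0.8
gripper_force: 1.1
time_s: 23.1
eef_pos: [516.3, -210.7, 147.8]
tool_rot: [0.557, 0.831, -0.0, 0.001]
wrist_force: [0.7, -2.4, 2.5]
opening: 0.6
gripper_force: 1.2
```

Lever is following. Press it down.

```bash
python3 -m inch '{"dp":[[-0.2,0,0.4],[0,0,0.4],[0,0,0],[0,0,0],[0,0,0]],"dr":[[0,0,0.0],[0,0,0],[0,0,0],[0,0,0],[0,0,0]]}'
python3 -m inch '{"dp":[[0,0,0.2],[0,0,0.1],[0,0,0],[0,0,0],[0,0,0]],"dr":[[0,0,0.0],[0,0,0],[0,0,0],[0,0,0],[0,0,0]]}'
python3 -m inch '{"dp":[[0,0,0.1],[0,0,0.1],[0,0,0],[0,0,0],[0,0,0]],"dr":[[0,0,0.0],[0,0,0],[0,0,0],[0,0,0],[0,0,0]]}'
```

```text
time_s: 23.52
eef_pos: [516.8, -212.1, 139.4]
tool_rot: [0.557, 0.831, -0.0, 0.0]
wrist_force: [1.0, -1.5, 3.0]
opening: 0.4
gripper_force: 1.2
time_s: 23.93
eef_pos: [516.9, -212.3, 137.2]
tool_rot: [0.557, 0.831, -0.0, 0.001]
wrist_force: [-1.4, -1.5, 8.8]
opening: 0.3
gripper_force: 4.0
time_s: 24.35
eef_pos: [517.3, -212.7, 136.8]
tool_rot: [0.557, 0.831, -0.0, 0.001]
wrist_force: [-5.8, 0.6, 17.7]
opening: 0.7
gripper_force: 9.1
```

```bash
python3 -m inch '{"dp":[[0,0,-0.5],[0,0,-2],[0,0,-2.5],[0,0,-2.5],[0,0,-2]],"dr":[[0,0,0.0],[0,0,0],[0,0,0],[0,0,0],[0,0,0]]}'
python3 -m inch '{"dp":[[2,-1.5,0],[3,-2,0],[3,-2,0],[3,-2,0],[3,-2,0]],"dr":[[0,0,0.0],[0,0,0],[0,0,0],[0,0,0],[0,0,0]]}'
python3 -m inch '{"dp":[[3,-1,0],[3,0,0],[3,0,0],[2,0,0],[0,0,0]],"dr":[[0,0,0.0],[0,0,0],[0,0,0],[0,0,0],[0,0,0]]}'
python3 - <<'E'
from h import *
a=snap('scene','s6.png')[:,:,::-1]; b=snap('top','t6.png')[:,:,::-1]
im=np.hstack([cv2.resize(a[130:250,170:290],(400,400),interpolation=3),cv2.resize(b[230:330,370:470],(400,400),interpolation=3)])
cv2.imwrite('pics/c7.png',im)
f=.39;c,s=np.cos(f),np.sin(f)
W=lambda x,y,z:[563.6+c*x-s*y,-169.6+s*x+c*y,115+z]
for w in((-9,54,59),(-9,-54,59)): print(proj('scene',W(*w)),proj('top',W(*w)))
E
```

```text
time_s: 24.77
eef_pos: [516.2, -211.3, 230.1]
tool_rot: [0.557, 0.831, 0.0, -0.001]
wrist_force: [0.8, -0.3, 0.7]
opening: 0.7
gripper_force: 0.0
time_s: 25.18
eef_pos: [373.4, -116.9, 227.9]
tool_rot: [0.557, 0.831, 0.0, -0.001]
wrist_force: [-0.1, 0.6, 0.5]
opening: 0.5
gripper_force: 0.0
time_s: 25.6
eef_pos: [322.5, -17.6, 228.2]
tool_rot: [0.555, 0.832, 0.0, -0.001]
wrist_force: [0.5, -0.9, 0.0]
opening: 0.4
gripper_force: 0.0
[259.06048863 185.09858946] [407.94934155 285.76817641]
[210.42442594 182.07197534] [463.38689361 269.68270831]
```

View pics/c7.png

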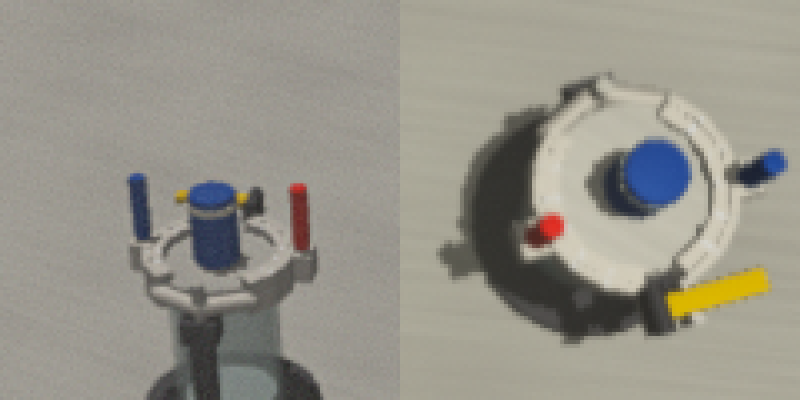

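The last view shows the ring closed, both posts where the shut geometry predicts them (top px (407,286) and (463,270)), and the yellow lever lying level across the ears. I hand the job in.

```bash
python3 -c "
from bench import r
print(r.finish_job())"
```

```text
the job is handed in; nothing more can be done
None
```

The job is handed in at about 26 s: the cover is seated on the trap, both clamp halves are shut, the latch lever is fully down and the arm is clear. The last pictures and the forces agree with this, but the hand-in returned no verdict, and I did not re-measure the plates, bottle or tip rack after the moves.

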